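# Hang a mosaic sample on the drip rail

## Robot

A 6-joint arm with a two-finger parallel gripper is mounted at the origin on the work surface. World frame = base frame: x ahead of the robot, y to its left, z up, the work surface at z = 0. Lengths are in mm, angles in rad, forces in N, time in s.
With the tool pointing down it reaches from about 350 to 975 mm from the base axis. Payload 7.1 kg.
Tool frame: the origin (TCP) lies between the finger pads; the fingertips stand 19 mm ahead of it and the grasp point (between the pads) is the TCP (ctrl.finger_overhang is the distance from the TCP to the fingertips, in mm); z points along the fingers, y is the line along which they close (so a half turn about z gives the same grasp; the last joint's range is limited). The gripper opens to 88 mm and grips with 3 to 60 N. Pads are 20 mm wide; open, the fingers measure 115 mm over their backs; the gripper's body (75 mm by 178 mm) begins 61 mm behind the grasp point.
Start: joints at [-0.019, 0.423, 1.63, -0, 1.089, -0.019], TCP at [624.984, 0.026, 241.675] pointing down, gripper open.
Joint ranges: [-3, 3], [-0.9, 2.11], [0.09, 2.58], [-1.31, 4.45], [0.11, 2.69], [-2.54, 2.54]. Speed limits (rad/s): [2.39, 2.39, 3.01, 3.14, 3.14, 3.14].

## Interface

Orientations are given as a rotation vector (axis times angle).
In Python, from workcell import ctrl gives the robot as it stands. The module is installed in compiled form; this text tells all that it offers.
- The arm moves only by the tool arm_command, never from a script. Its argument "rows" is one flat list of numbers, 7 for each row, row after row: the turn, a rotation vector about the tool's x, y, z scaled (see below), then the shift along the tool's x, y, z scaled (see below), then the opening, from -1 (shut) to 1 (fully open). A call has 1 to 5 rows; each row is the pose to reach, as a shift and turn from the pose commanded when the call began, along the tool's axes at that moment, turning the shorter way round; what a row does not reach only later rows make up. The controller multiplies each number of a shift by 80 mm and each number of a turn by 180 degrees. A row lasts 1/10 s, in which the tool goes at most 50 mm and 8.59 degrees, less where a joint would pass 70% of its speed; a pose out of reach is approached as far as the arm can. A call with a number of a shift or a turn outside -1 to 1 is refused whole. A call with a gripper value outside its range is refused whole. The fingers move at their own pace and stop on an object; the grip force is fixed at half the most. Time passes only in rows, so rows that repeat a pose let the fingers close. It gives the time, the measured TCP pose, the force, the opening and the grip force at its end, in the units of the state.
- ctrl.get_obs(): the state, without advancing time (a new reading comes with each control period).
- ctrl.get_image(name): name is "scene" or "side" or "wrist"; returns (picture, depth): 384x512x3 uint8, red, green, blue; 384x512 float32, mm along the optical axis (not along the pixel's ray), 0 where there is no reading.
- ctrl.camera_params(name): a dict with "camera_matrix" (3x3 intrinsics, pixels), "world_to_cam" (4x4, takes a point from world to camera coordinates); the wrist camera has in their place "tool_from_camera" (4x4, takes a point from camera to tool coordinates, whose origin is the TCP and whose axes are the flange's). Camera axes: x right, y down, z forward; pixel columns grow to the right and rows downward; lengths in mm; the calibration is good to about 2 mm. A picture is of the moment at which its call begins: read the wrist's pose just before it. camera_params takes no time and is no camera call.
- ctrl.close_job(): hands the job in; it is judged then, once.
The state is a dict: "t": time; "qpos": joint angles; "qvel": joint speeds; "joint_torque": joint torques, N m; "ee_pos": TCP position; "orientation": TCP orientation; "ft_force": force on the tool from outside, world axes, zero at the start; "moment": the same for the moment, N m; "width": finger opening in mm; "grasp_force": force on a finger pad.
Only numpy, scipy, OpenCV 4.12 (cv2) and the standard library are available. Lean on these libraries where they do the work, as an engineer would, in place of code of your own. Each camera call takes 0.05 s, during which the arm holds its last target. There are 200 camera calls.

## Task

Lift the mosaic sample that has a steel eye out of the slotted drying rack, thread its eye over the free end of the bent drip rail and slide it gently along the rod, around both bends, until it is pressed lightly home against the stop collar. Leave it hanging there at rest. Do not bend the soft rod or force the sample against it, and leave the tub, jar, spreader and the other tile where they are.

Things in the scene. Friction and masses are not known exactly. Their poses are not given: they have to be found in the camera images.
- rail: Drip rail: white tray 340 (x) x 200 (y) x 18 mm; over it, axis 150 mm up and level, one bent 8 mm soft-aluminium rod. Origin: centre of the tray's underside. Rod axis, average x, y in mm: free end (-125,-42), bend 1 cornered at (-25,-42), 60 deg left, bend 2 cornered at (25,45), 60 deg right, stop collar face (110,45), down to a foot at (134,45). Bends: arcs of 30 mm axis radius. Only the stop end is true to this.
- rail_tip (a point): Free end of the rod, on its axis; its rounding reaches 4 mm further out. x points along the rod to bend 1, z up. The rod was bent by hand and eye: free end to corner 1 is 75 to 125 mm, corner 1 to corner 2 is 85 to 115, corner 2 to stop face 60 to 110, each angle 49 to 71 deg, so where the bends lie must be seen or felt. Side force over some 6 to 10 N bends it for good.
- stop: Rigid steel stop collar clamped on the rod, 20 mm in diameter, 10 mm long. Origin: on the rod's axis, in the face that the eye comes up against; x points along the rod in the direction of pushing home, z up.
- sample: Mosaic sample: a grouted tile 50 mm wide (y), 9 mm thick (x), 55 mm high (z) with blue glass chips on its +x face and a steel eye on a short stem in the middle of its top. It stands upright in a rack slot. Origin: centre of the tile's underside, z up. 80 to 170 g. Either of its faces may lead on the rod. Its eye is always 83 mm straight above the origin when upright.
- sample_eye (a point): Centre of the sample's eye. The eye is a rigid ring 32 mm outside, 14 mm bore, 9 mm long along its axis, which is the sample's x (the tile's thickness direction). Grip it from above across its 32 mm sides (along the sample's y). The stem leaves 12 mm between the ring and the tile's top. Hanging on the rod, the eye's centre is 3 mm below the rod's axis. It is only grouted in: over 12 N between it and rod or stop breaks it out.
- rack: Fixed wooden drying rack 150 (x) x 80 (y) x 30 mm; four slots across it, each 12 mm wide (x) and 54 mm long (y), 22 mm deep with their floor 8 mm above the bench, at x = -45, -15, 15 and 45 mm. Sample and plain tile stand in the two outer slots, either way round. Origin: centre of the underside, z up.
- spare: The other tile: like the sample but with no eye, 50 x 9 x 55 mm, standing in an outer slot. Origin: centre of its underside. Leave alone.
- tub: Open white grout tub, 104 mm across, 95 mm high. Origin: centre of its underside. Leave alone.
- jar: Glass jar with steel lid, 56 mm across, 75 mm high. Origin: centre of its underside. Leave alone.
- spreader: Spatula lying on the bench, 280 mm long. Origin: on its underside, at mid-length. Leave alone.
There are look-alikes about, which are no part of the job. Leave any purple look-alike of the sample alone.

How it is judged:
By the outcome, as a careful person would: the job done as asked, in the order asked, and still so for the second after the job is handed in, with the robot touching nothing.
It also fails if it takes over 72 s, if anything falls off the work surface, if the arm or the gripper's body presses on something with over 40 N, if the wrist force passes 120 N, or if a joint passes its speed limit or range.

## Working session

There is one attempt and no reset: what is moved stays moved. The work goes in short steps, Python scripts to look and compute and a tool call to move; the robot and the scene stay as the last step left them, time stands still between calls to the robot, and variables do not carry over. Pictures are saved under pics/ and viewed, at most 10 in all, crops included, and the job is handed in when it is done.

Besides the shell and the picture viewer there is one more tool, called after "Call:" as name(argument=value, ...) on one line, values as JSON. arm_command: Moves the arm, as the interface text tells. Shifts and turns lie within -1 to 1; 1 stands for 80 mm of shift or 180 degrees of turn. Its arguments: {"type":"object","properties":{"rows":{"type":"array","items":{"type":"number"}}},"required":["rows"]}

```bash
mkdir -p pics; cat > h.py <<'E'
import numpy as np, cv2
from scipy.spatial.transform import Rotation as R
from workcell import ctrl
def shot(n,f):
    o=ctrl.get_obs(); im,d=ctrl.get_image(n); p=ctrl.camera_params(n); K=np.array(p["camera_matrix"])
    if n=="wrist":
        T=np.eye(4); T[:3,:3]=R.from_rotvec(o["orientation"]).as_matrix(); T[:3,3]=o["ee_pos"]; T=T@np.array(p["tool_from_camera"])
    else: T=np.linalg.inv(np.array(p["world_to_cam"]))
    cv2.imwrite(f"pics/{f}.png",im[:,:,::-1]); np.savez(f"pics/{f}.npz",im=im,d=d,K=K,T=T)
def load(f): return np.load(f"pics/{f}.npz")
def px(f,u,v,z=None):
    s=load(f); r=s["T"][:3,:3]@np.linalg.inv(s["K"])@[u,v,1]; c=s["T"][:3,3]
    if z is None: return c+r*s["d"][int(round(v)),int(round(u))]
    return c+r*(z-c[2])/r[2]
def proj(f,P):
    s=load(f); q=np.linalg.inv(s["T"])@np.append(P,1); q=s["K"]@q[:3]; return q[:2]/q[2]
E
python3 - <<'E'
from h import *
for n in("scene","side","wrist"): shot(n,n+"0")
a=np.hstack([load("scene0")["im"],load("side0")["im"]])
cv2.imwrite("pics/a.png",cv2.resize(load("scene0")["im"][:,:,::-1],(800,600)))
cv2.imwrite("pics/b.png",cv2.resize(load("side0")["im"][:,:,::-1],(800,600)))
for n in("scene0","side0"): print(load(n)["T"].round(2))
print(ctrl.get_obs(), ctrl.finger_overhang)
E
```

```text
[[ 5.50000e-01  4.80000e-01 -6.90000e-01  1.25477e+03]
 [ 8.40000e-01 -2.90000e-01  4.70000e-01 -4.67230e+02]
 [ 2.00000e-02 -8.30000e-01 -5.60000e-01  6.69220e+02]
 [ 0.00000e+00  0.00000e+00  0.00000e+00  1.00000e+00]]
[[ 6.6000e-01 -5.1000e-01  5.5000e-01  6.9730e+01]
 [-7.5000e-01 -4.5000e-01  4.9000e-01 -4.5065e+02]
 [-0.0000e+00 -7.4000e-01 -6.8000e-01  7.6152e+02]
 [ 0.0000e+00  0.0000e+00  0.0000e+00  1.0000e+00]]
{'t': 0.15, 'qpos': array([-1.89843400e-02,  4.23677373e-01,  1.63049597e+00, -1.37146324e-05,
        1.08859528e+00, -1.90057917e-02]), 'qvel': array([-0.00144934, -0.001164  , -0.00130363, -0.00071931,  0.00117003,
       -0.00113822]), 'joint_torque': array([ 9.52650989e-04, -5.44981134e+01, -2.73919362e+01,  6.45430083e-02,
        2.04369903e-02, -3.19723256e-05]), 'ee_pos': array([6.24596020e+02, 3.96445805e-02, 2.41079978e+02]), 'orientation': array([-2.22081730e+00, -2.22087908e+00,  1.29452630e-03]), 'ft_force': array([ 0.38001991, -0.51276646,  0.34047513]), 'moment': array([-0.02945604, -0.01605622,  0.016449  ]), 'grasp_force': 0.0, 'width': 87.68174660001498} 19.0
```

View pics/a.png

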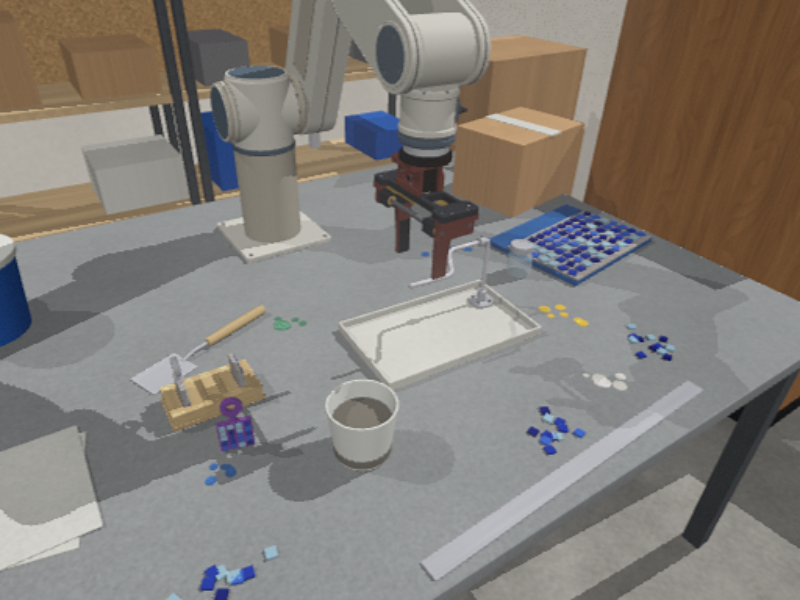

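View pics/b.png

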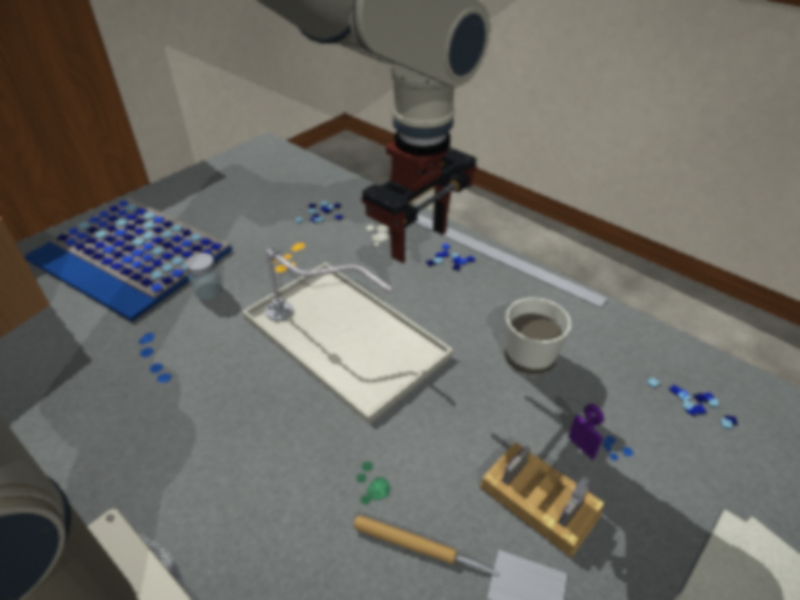

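The scene view shows the rack at about (210,392), with two grey tiles in its outer slots at (178,380) and (237,368). The purple look-alike is at (235,425), and the tray with the rail is at (440,320). The tub is at (362,425), the jar at (520,255) and the spreader at (200,350). In the side view the rack is at (545,500), its tiles at (516,460) and (577,498), and the rail runs from (390,288) to (270,252). Candidates for the sample, as scene pixels, are the tile at (178,380), the tile at (237,368) and the purple one at (235,425), which is excluded. I'll crop in close.

```bash
python3 - <<'E'
from h import *
a=load("scene0")["im"][:,:,::-1]; b=load("side0")["im"][:,:,::-1]
def c(i,x,y,w,h): return cv2.resize(i[y:y+h,x:x+w],(400,300),interpolation=cv2.INTER_CUBIC)
o=np.vstack([np.hstack([c(a,90,210,100,75),c(b,300,255,100,75)]),np.hstack([c(a,215,140,140,105),c(b,150,140,140,105)])])
cv2.imwrite("pics/c.png",o)
E
```

```text
(no output)
```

View pics/c.png

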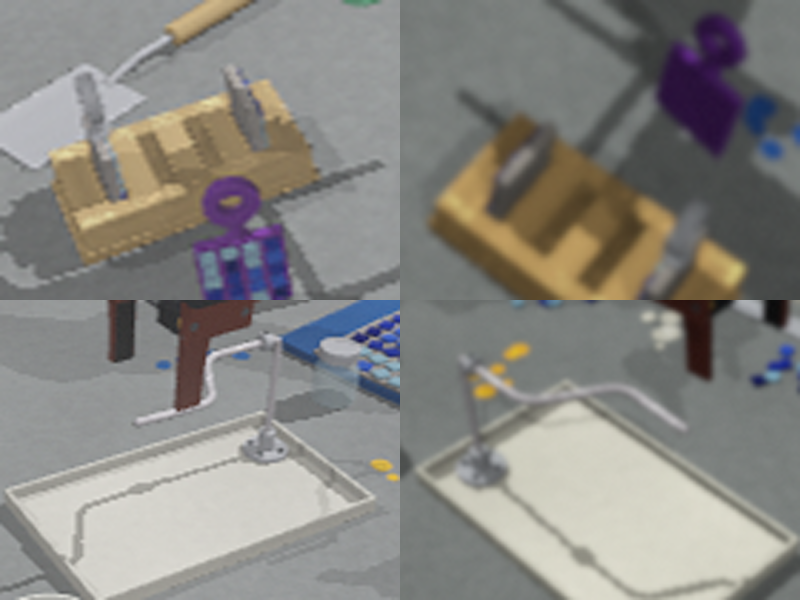

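The top-left crop confirms the sample: the left tile at scene pixel (113,240) has an eye on top, edge-on near (112,231), while the right tile has none. The rail is visible with its free end at scene (263,183) and its stop end at (309,155).

```bash
python3 - <<'E'
from h import *
s=lambda x,y:(215+x/2.857,140+(y-300)/2.857)
d=lambda x,y:(150+(x-400)/2.857,140+(y-300)/2.857)
np.set_printoptions(precision=1,suppress=True)
print("rod scene tip,b1,b2,end",*[px("scene0",*s(*p),150)[:2] for p in((137,422),(207,405),(211,358),(272,340))])
print("rod side",*[px("side0",*d(*p),150)[:2] for p in((685,430),(625,388),(525,400),(466,360))])
r=lambda x,y:(90+x/4,210+y/4)
q=lambda x,y:(300+(x-400)/4,255+y/4)
print("eye top scene z~107",px("scene0",*r(86,72),107), "side", px("side0",*q(692,205),107))
print("tilebase slot scene at z30",px("scene0",*r(108,195),30))
print("rack corners scene z30",*[px("scene0",*r(*p),30)[:2] for p in((52,155),(85,222),(318,150),(268,83))])
print("rack corners side z30",*[px("side0",*q(*p),30)[:2] for p in((432,215),(520,118),(742,265))])
print("purple ring",px("scene0",*r(230,203)))
print("tray corners z18 scene",*[px("scene0",*s(*p),18)[:2] for p in((8,490),(262,413),(373,495))])
print("tray corners side",*[px("side0",*d(*p),18)[:2] for p in((418,468),(565,383),(797,540))])
print("jar lid",px("scene0",*s(340,348)),"tub",px("scene0",362*.64,388*.64))
E
```

```text
rod scene tip,b1,b2,end [581.4  18.7] [590.7  93.6] [518.2 154.7] [519.8 235.7]
rod side [576.8  17. ] [583.3  96.1] [512.1 151.2] [514.4 236.3]
eye top scene z~107 [ 507.3 -365.4  107. ] side [ 508.9 -367.1  107. ]
tilebase slot scene at z30 [ 530.5 -373.    30. ]
rack corners scene z30 [ 476.5 -392.3] [ 546.2 -391.2] [ 559.4 -249. ] [ 479.6 -251.6]
rack corners side z30 [ 462.  -255.2] [ 545.2 -257. ] [ 546.4 -394.1]
purple ring [ 626.4 -324.1   77.5]
tray corners z18 scene [451.5 -51.2] [470.4 281.4] [660.2 275.1]
tray corners side [464.2 281.6] [656.5 269.9] [640.3 -66.2]
jar lid [471.  395.9  74.4] tub [ 691.4 -142.8   78.8]
```

Call:
arm_command(rows=[0,0,0,-0.45,-0.14,0,1,0,0,0,-0.9,-0.29,0,1])

```text
t: 0.35
ee_pos: [601.5, -72.0, 241.3]
orientation: [-2.219, -2.224, 0.0]
ft_force: [0.6, -1.2, 0.2]
width: 88.0
grasp_force: 0.0
```

Call:
arm_command(rows=[0,0,0,-0.45,-0.14,0,1,0,0,0,-0.9,-0.29,0,1])

```text
t: 0.55
ee_pos: [577.9, -145.1, 241.4]
orientation: [-2.221, -2.222, 0.0]
ft_force: [0.4, 0.5, -0.1]
width: 87.9
grasp_force: 0.0
```

Call:
arm_command(rows=[0,0,0,-0.45,-0.14,0,1,0,0,0,-0.9,-0.29,0,1])

```text
t: 0.75
ee_pos: [554.7, -217.3, 241.5]
orientation: [-2.221, -2.221, 0.0]
ft_force: [0.3, -0.4, -0.1]
width: 88.1
grasp_force: 0.0
```

Call:
arm_command(rows=[0,0,0,-0.45,-0.14,0,1,0,0,0,-0.9,-0.29,0,1])

```text
t: 0.95
ee_pos: [531.4, -289.3, 241.5]
orientation: [-2.221, -2.221, 0.0]
ft_force: [0.7, 0.5, 0.0]
width: 87.8
grasp_force: 0.0
```

Call:
arm_command(rows=[0,0,0,-0.45,-0.14,0,1,0,0,0,-0.9,-0.29,0,1,0,0,0,-0.9,-0.29,0,1,0,0,0,-0.9,-0.29,0,1])

```text
t: 1.35
ee_pos: [508.5, -360.4, 241.3]
orientation: [-2.223, -2.219, -0.0]
ft_force: [0.4, 0.6, -0.7]
width: 88.1
grasp_force: 0.0
```

```bash
python3 - <<'E'
from h import *
shot("wrist","w1"); cv2.imwrite("pics/w1b.png",cv2.resize(load("w1")["im"][:,:,::-1],(800,600)))
print(ctrl.get_obs()["ee_pos"],load("w1")["T"].round(2))
E
```

```text
[ 508.77588537 -359.52837493  241.2831738 ] [[ 1.0000e+00 -0.0000e+00 -0.0000e+00  5.0970e+02]
 [-0.0000e+00 -9.6000e-01 -2.9000e-01 -2.8090e+02]
 [ 0.0000e+00  2.9000e-01 -9.6000e-01  3.8537e+02]
 [ 0.0000e+00  0.0000e+00  0.0000e+00  1.0000e+00]]
```

View pics/w1b.png

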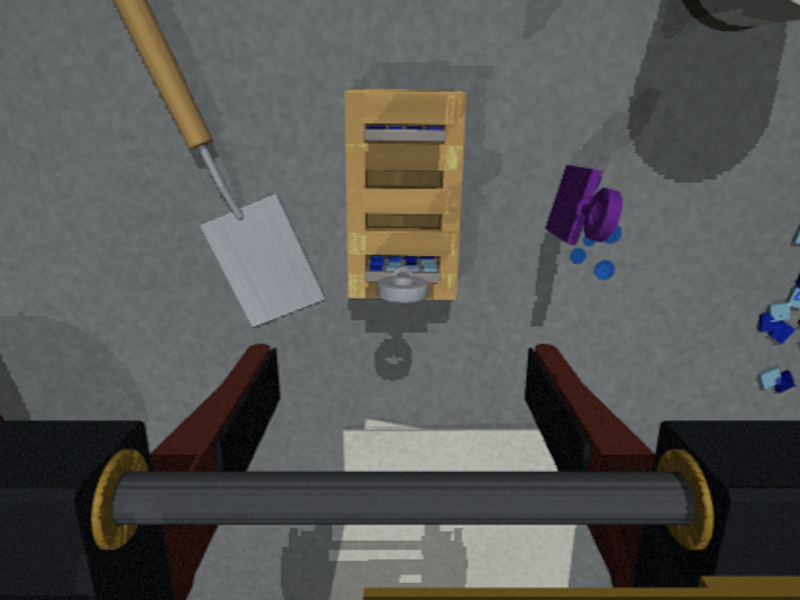

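The wrist view shows the sample's eye at (403,288) and its tile in the near slot at (403,272), chips facing up the image. The purple look-alike at (590,205) and the spreader at (260,260) are clear of the fingers.

```bash
python3 - <<'E'
from h import *
np.set_printoptions(precision=1,suppress=True)
f=.64
for p in((346,92),(465,92),(349,298),(457,298)): print("rack",px("w1",p[0]*f,p[1]*f,30))
for p in((369,273),(440,277)): print("tile top",px("w1",p[0]*f,p[1]*f,63))
for p in((377,288),(429,288)): print("eye side",px("w1",p[0]*f,p[1]*f,91))
s=load("w1"); d=s["d"]
P=[px("w1",u,v) for u in range(236,282) for v in range(165,198)]
P=np.array([p for p in P if 73<p[2]<115]); print(len(P),P.min(0),P.max(0),P.mean(0))
T=P[P[:,2]>100]; print(T.mean(0))
E
```

```text
rack [ 473.1 -252.4   30. ]
rack [ 551.6 -252.5   30. ]
rack [ 470.4 -395.    30. ]
rack [ 550.5 -395.2   30. ]
tile top [ 487.9 -367.    63. ]
tile top [ 535.  -369.9   63. ]
eye side [ 494.5 -369.    91. ]
eye side [ 526.2 -369.1   91. ]
500 [ 495.2 -372.9   73.3] [ 525.5 -363.4  109.2] [ 510.1 -366.7   98.7]
[ 509.9 -367.7  105.1]
```

Call:
arm_command(rows=[0,0,0,-0.1,0.02,0.4,1,0,0,0,-0.1,0.02,0.8,1,0,0,0,-0.1,0.02,0.93,1])

```text
t: 1.7
ee_pos: [509.6, -365.5, 164.2]
orientation: [-2.216, -2.219, 0.001]
ft_force: [-0.2, -0.1, -0.2]
width: 87.3
grasp_force: 0.0
```

Call:
arm_command(rows=[0,0,0,0,0,0.4,0.4,0,0,0,0,0,0.7,0,0,0,0,0,0,0.9,0,0,0,0,0,0,0.93,-0.1,0,0,0,0,0,0.93,-0.2])

```text
t: 2.2
ee_pos: [511.1, -367.7, 93.3]
orientation: [2.221, 2.222, 0.0]
ft_force: [-0.2, 0.2, 0.6]
width: 51.5
grasp_force: 0.0
```

Call:
arm_command(rows=[0,0,0,0,0,0,-0.4,0,0,0,0,0,0,-1,0,0,0,0,0,0,-1,0,0,0,0,0,0,-1,0,0,0,0,0,0,-1])

```text
t: 2.7
ee_pos: [511.1, -368.5, 93.9]
orientation: [2.22, 2.22, 0.0]
ft_force: [-0.3, 0.5, 5.6]
width: 30.6
grasp_force: 30.0
```

Call:
arm_command(rows=[0,0,0,0,0,-0.05,-1,0,0,0,0,0,-0.2,-1,0,0,0,0,0,-0.4,-1,0,0,0,0,0,-0.65,-1,0,0,0,0,0,-0.9,-1])

```text
t: 3.2
ee_pos: [510.7, -368.0, 166.7]
orientation: [2.221, 2.221, 0.0]
ft_force: [0.4, -0.1, -1.6]
width: 30.2
grasp_force: 30.0
```

Call:
arm_command(rows=[0,0,0,0,0,-0.25,-1,0,0,0,0,0,-0.5,-1,0,0,0,0,0,-0.62,-1,0,0,0,0,0,-0.62,-1,0,0,0,0,0,-0.62,-1])

```text
t: 3.7
ee_pos: [510.3, -367.8, 214.4]
orientation: [-2.221, -2.221, 0.0]
ft_force: [-0.5, -0.5, -1.2]
width: 30.7
grasp_force: 30.0
```

```bash
python3 - <<'E'
from h import *
shot("wrist","w2");shot("side","s2"); shot("scene","c2")
c=lambda i,x,y,w,h: cv2.resize(i[y:y+h,x:x+w,::-1],(400,300),interpolation=cv2.INTER_CUBIC)
u,v=proj("s2",[510,-368,190]).astype(int); a,b=proj("c2",[510,-368,190]).astype(int); print(u,v,a,b)
t=np.hstack([c(load("s2")["im"],u-60,max(v-45,0),120,90),c(load("c2")["im"],a-60,b-45,120,90)])
t=np.vstack([t,np.hstack([c(load("w2")["im"],128,160,256,192),c(load("c2")["im"],235,140,100,75)])])
cv2.imwrite("pics/d.png",t); print(ctrl.get_obs())
E
```

```text
383 281 103 200
{'t': 3.85, 'qpos': array([-6.43347508e-01,  4.61102553e-01,  1.64152833e+00,  1.23099928e-05,
        1.04095705e+00, -6.43373485e-01]), 'qvel': array([-0.00033103,  0.00083287, -0.00205597,  0.00029815,  0.00022216,
       -0.00128151]), 'joint_torque': array([ 2.37489483e-03, -5.66792357e+01, -2.68170512e+01,  4.24070482e-02,
        5.97992982e-02, -8.24783228e-05]), 'ee_pos': array([ 510.06768583, -367.55121615,  213.3520113 ]), 'orientation': array([-2.22002180e+00, -2.22006563e+00,  4.26901371e-04]), 'ft_force': array([-0.79332114, -0.79225217, -2.1970712 ]), 'moment': array([ 0.03305151, -0.02605266, -0.05997141]), 'grasp_force': 29.99982786577675, 'width': 30.37933234062499}
```

View pics/d.png

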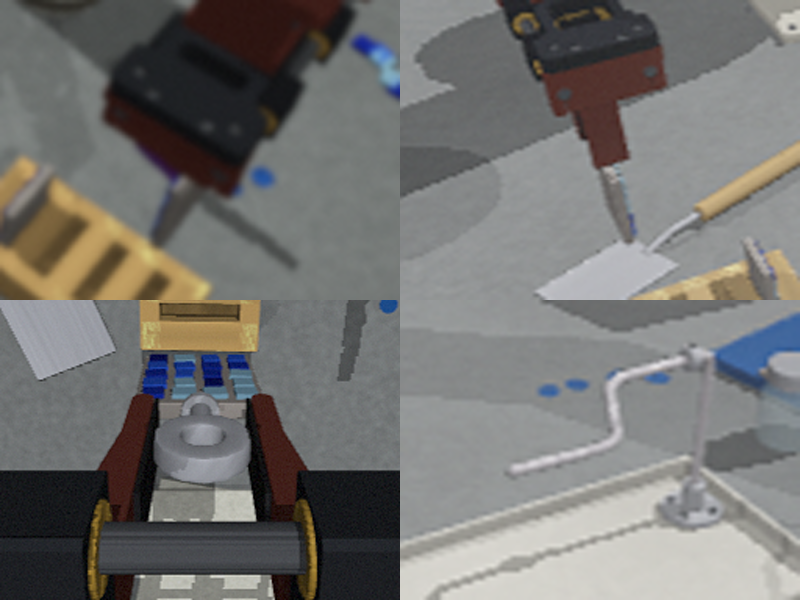

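The pictures show the sample held squarely by its eye and hanging clear of the rack. The ring is between the pads at (200,445) in the lower-left crop. I'll look at the rod from above next, before threading.

Call:
arm_command(rows=[0,0,0,0.2,0.02,-0.1,-1,0,0,0,0.55,0.06,-0.2,-1,0,0,0,0.92,0.1,-0.28,-1])

```text
t: 4.15
ee_pos: [518.5, -293.0, 237.1]
orientation: [-2.222, -2.22, -0.0]
ft_force: [0.9, 0.6, -1.0]
width: 30.3
grasp_force: 30.0
```

Call:
arm_command(rows=[0,0,0,0.46,0.05,-0.14,-1,0,0,0,0.92,0.1,-0.28,-1])

```text
t: 4.35
ee_pos: [526.2, -218.5, 259.5]
orientation: [-2.221, -2.22, 0.0]
ft_force: [1.1, 0.2, -1.4]
width: 30.2
grasp_force: 30.0
```

Call:
arm_command(rows=[0,0,0,0.46,0.05,-0.14,-1,0,0,0,0.92,0.1,-0.28,-1])

```text
t: 4.55
ee_pos: [534.1, -144.7, 282.2]
orientation: [-2.221, -2.221, 0.0]
ft_force: [0.3, -0.6, -0.8]
width: 30.4
grasp_force: 30.0
```

Call:
arm_command(rows=[0,0,0,0.46,0.05,-0.14,-1,0,0,0,0.92,0.1,-0.28,-1])

```text
t: 4.75
ee_pos: [542.0, -71.1, 304.6]
orientation: [-2.221, -2.221, 0.0]
ft_force: [0.4, 0.6, -0.8]
width: 30.6
grasp_force: 30.0
```

Call:
arm_command(rows=[0,0,0,0.46,0.05,-0.14,-1,0,0,0,0.92,0.1,-0.28,-1])

```text
t: 4.95
ee_pos: [549.9, 2.5, 327.0]
orientation: [-2.221, -2.221, 0.0]
ft_force: [0.5, -0.0, -0.5]
width: 30.4
grasp_force: 30.0
```

Call:
arm_command(rows=[0,0,0,0.4,0.05,-0.14,-1,0,0,0,0.75,0.08,-0.25,-1,0,0,0,0.92,0.1,-0.28,-1,0,0,0,0.92,0.1,-0.28,-1,0,0,0,0.92,0.1,-0.28,-1])

```text
t: 5.45
ee_pos: [558.0, 73.3, 348.3]
orientation: [-2.221, -2.222, 0.002]
ft_force: [0.4, -0.1, -2.6]
width: 30.2
grasp_force: 30.0
```

```bash
python3 - <<'E'
from h import *
shot("wrist","w3"); cv2.imwrite("pics/w3b.png",cv2.resize(load("w3")["im"][:,:,::-1],(800,600)))
np.set_printoptions(precision=1,suppress=True)
s=load("w3");d=s["d"];K=s["K"];v,u=np.mgrid[:384,:512]
C=np.stack([(u-K[0,2])/K[0,0]*d,(v-K[1,2])/K[1,1]*d,d],-1)
W=C@s["T"][:3,:3].T+s["T"][:3,3]; 
m=(d>0)&(abs(W[...,2]-152)<12)&(abs(W[...,0]-550)<60)&(W[...,1]>0)
P=W[m]; print(len(P))
for y in range(0,260,6):
    q=P[abs(P[:,1]-y)<3]
    if len(q): print(y,len(q),q[:,0].min(),q[:,0].max(),q.mean(0),q[:,2].max())
print(ctrl.get_obs()["ee_pos"])
E
```

```text
1923
42 35 577.8155469639928 585.6012390463234 [581.9  42.2 154.1] 155.91336019003535
48 38 578.7205509174182 586.509909179804 [582.2  48.2 154.3] 156.38234403520318
54 37 579.6897589622117 586.4110938371404 [583.   54.  154.2] 156.22992880010275
60 43 579.6752336756783 587.4262287747163 [583.5  60.1 154. ] 155.78810595882203
66 35 580.6479843549736 588.1669896789858 [584.   66.3 154.3] 156.1693444112401
72 39 580.5978809197263 588.1859131912862 [584.5  71.9 154.2] 157.22753597554623
78 42 581.436032413235 589.1080834381014 [585.   78.  154.1] 155.7247257023377
84 35 582.2214884877421 588.9076408885827 [585.4  84.1 154.3] 156.9128703805917
90 41 581.2950422084607 588.7890571947687 [585.4  90.  154.3] 156.07579898717762
96 47 578.9579273874027 588.7062577752839 [584.1  96.1 154.1] 156.18466392517217
102 50 573.6327857768487 586.3836173008792 [580.8 102.1 154.1] 156.33164294043718
108 67 566.2243101947649 583.128306222244 [575.6 108.  154.3] 156.34620693393958
114 83 556.8093992654319 577.7783082826231 [567.6 114.  154.2] 156.54596827780904
120 84 547.5069200079156 569.3461843000846 [5
[... 907 characters left out ...]
9 154.1] 157.1079426672457
192 55 511.2316992229673 518.0854218170641 [514.8 192.  154.4] 156.6068756862851
198 55 511.45417347706325 518.469075455792 [515.1 198.2 154.3] 156.12066899917977
204 52 511.65193490126507 518.5638016215213 [515.4 204.  154.2] 156.85691632358146
210 55 512.0399688151896 518.8753257820124 [515.5 209.8 154.3] 156.97681158092064
216 56 512.181265947168 519.1006425985458 [515.8 215.8 154.2] 156.55201935835487
222 151 506.9076492036004 525.8672515557721 [516.9 222.4 156.1] 163.17860031122444
228 132 507.5642381016727 525.9978111813206 [517.6 227.5 158.9] 163.96915871570224
234 1 525.1786400556092 525.1786400556092 [525.2 231.1 153.2] 153.243480953191
[558.   72.8 348.2]
```

View pics/w3b.png

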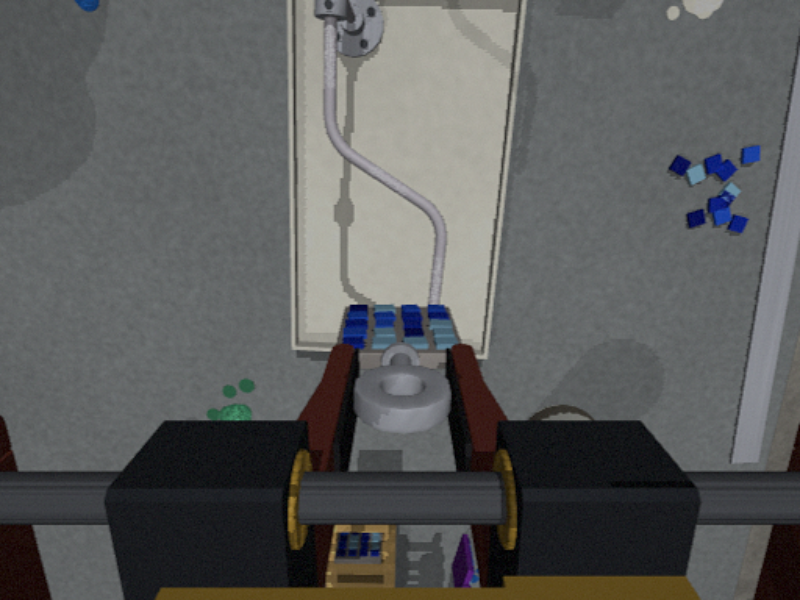

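The overhead view shows the whole rod: straight from (435,300), bend 1 near (440,225), bend 2 near (340,145) and the stop collar near (330,10). The sample hangs squarely below the ring at (403,390). The depth data gives the rod's centreline, so I'll measure the eye in the tool frame the same way.

```bash
python3 - <<'E'
from h import *
np.set_printoptions(precision=2,suppress=True)
s=load("w3");d=s["d"];K=s["K"];v,u=np.mgrid[:384,:512]
C=np.stack([(u-K[0,2])/K[0,0]*d,(v-K[1,2])/K[1,1]*d,d],-1)
W=C@s["T"][:3,:3].T+s["T"][:3,3]-np.array([558,72.8,348.2])
b=(d>0)&(u>222)&(u<292)
r=b&(v>225)&(v<280)&(abs(W[...,0])<14.5)&(W[...,2]>-19)&(W[...,2]<30)
P=W[r]; print("ring",len(P),P.min(0),P.max(0))
for x in(-12,-8,-4,0,4,8,12):
    q=P[abs(P[:,0]-x)<1.5]; print(x,len(q),np.percentile(q[:,2],[1,95,99]),np.percentile(q[:,1],[2,98]))
t=b&(v>190)&(v<235)&(W[...,2]<-36)&(W[...,2]>-95)&(abs(W[...,1])<15)
Q=W[t]; print("tile",len(Q),Q.min(0),Q.max(0))
A=np.c_[Q[:,0],Q[:,2],np.ones(len(Q))]; print("y=ax+bz+c",np.linalg.lstsq(A,Q[:,1],rcond=None)[0])
E
```

```text
ring 2458 [-14.5   -9.88 -18.77] [14.48 10.39 20.8 ]
-12 149 [-9.41  8.97  9.43] [-2.44  5.31]
-8 223 [-12.08  11.94  12.48] [-2.93  5.39]
-4 274 [-13.48  14.02  14.35] [-2.7   5.21]
0 250 [-18.11  14.87  15.27] [-3.16  5.27]
4 263 [-15.45  14.5   14.83] [-2.99  5.23]
8 267 [-13.96  13.54  14.29] [-3.24  5.25]
12 209 [-11.17  11.02  11.55] [-3.61  5.12]
tile 1595 [-24.23   1.85 -84.13] [ 24.22   5.53 -36.01]
y=ax+bz+c [-0.02  0.01  4.49]
```

Call:
arm_command(rows=[0,0,0,-0.3,0.06,0,-1,0,0,0,-0.7,0.15,0.2,-1,0,0,0,-1,0.22,0.5,-1,0,0,0.0217,-1,0.22,0.9,-1,0,0,0.0217,-1,0.22,1,-1])

```text
t: 6.0
ee_pos: [573.8, -8.5, 265.2]
orientation: [-2.297, -2.137, 0.008]
ft_force: [-0.7, 0.4, -1.2]
width: 30.8
grasp_force: 30.0
```

Call:
arm_command(rows=[0,0,0,-0.2,0,0.3,-1,0,0,0,-0.2,0,0.7,-1,0,0,0,-0.2,0,1,-1,0,0,0,-0.2,0,1,-1,0,0,0,-0.2,0,1,-1])

```text
t: 6.5
ee_pos: [575.3, -22.5, 189.6]
orientation: [-2.295, -2.145, 0.0]
ft_force: [-0.3, 0.7, -0.8]
width: 30.4
grasp_force: 30.0
```

```bash
cat >> h.py <<'E'
def rod(f):
    "rod points (world) from wrist depth, eye ring estimate; prints both"
    np.set_printoptions(precision=1,suppress=True)
    o=ctrl.get_obs(); shot("wrist",f); s=load(f);d=s["d"];K=s["K"];v,u=np.mgrid[:384,:512]
    C=np.stack([(u-K[0,2])/K[0,0]*d,(v-K[1,2])/K[1,1]*d,d],-1)
    W=C@s["T"][:3,:3].T+s["T"][:3,3]; Rm=R.from_rotvec(o["orientation"]).as_matrix()
    L=(W-o["ee_pos"])@Rm   # tool frame
    print("t",o["t"],"TCP",o["ee_pos"],"F",o["ft_force"],"heading",np.degrees(np.arctan2(Rm[0,0],Rm[1,0])).round(2))
    m=(d>0)&(abs(W[...,2]-152.5)<7)&(L[...,0]>11)&(L[...,0]<160)&(abs(L[...,1])<90)
    P=L[m]
    for x in np.arange(12,160,8):
        q=P[abs(P[:,0]-x)<3]
        if len(q)>5: print("x %d  y %.1f..%.1f  mid %.2f  z %.1f n%d"%(x,*np.percentile(q[:,1],[2,98]),np.percentile(q[:,1],[2,98]).mean(),q[:,2].mean(),len(q)))
    print("first x",np.sort(P[:,0])[:8])
    r=(d>0)&(abs(L[...,0])<8)&(abs(L[...,1])<14)&(L[...,2]<19)&(L[...,2]>-30)&(v>200); Q=L[r]
    for y in(-10,-5,0,5,10):
        q=Q[abs(Q[:,1]-y)<1.5]
        if len(q): print("ring y",y,"top z %.1f"%np.percentile(q[:,2],2),"x",np.percentile(q[:,0],[2,98]))
E
python3 -c "from h import *; rod('w4')"
```

```text
t 6.5 TCP [575.3 -22.5 189.6] F [-0.3  0.7 -0.8] heading 3.87
x 44  y -2.3..5.1  mid 1.39  z 35.4 n148
x 52  y -1.7..5.6  mid 1.97  z 35.3 n149
x 60  y -1.7..5.6  mid 1.95  z 35.3 n152
x 68  y -1.6..6.1  mid 2.23  z 35.5 n161
x 76  y -1.6..6.0  mid 2.20  z 35.4 n179
x 84  y -1.0..6.5  mid 2.73  z 35.2 n172
x 92  y -1.0..6.4  mid 2.72  z 35.4 n181
x 100  y -0.9..6.8  mid 2.94  z 35.3 n196
x 108  y -0.9..6.8  mid 2.94  z 35.5 n208
x 116  y -2.9..5.7  mid 1.40  z 35.4 n222
x 124  y -5.4..3.5  mid -0.93  z 36.4 n15
first x [38.4 38.7 38.7 38.7 39.  39.  39.1 39.3]
ring y -10 top z -10.8 x [-3.1  5. ]
ring y -5 top z -13.9 x [-3.4  4.9]
ring y 0 top z -14.9 x [-3.7  4.8]
ring y 5 top z -14.7 x [-3.9  4.8]
ring y 10 top z -12.7 x [-3.4  4.8]
```

Call:
arm_command(rows=[0,0,0,0,0.005,0.25,-1,0,0,0.0055,0.05,0.005,0.47,-1,0,0,0.0055,0.1,0.005,0.475,-1,0,0,0.0055,0.15,0.007,0.475,-1,0,0,0.0055,0.15,0.007,0.475,-1])

```text
t: 7.05
ee_pos: [577.6, -9.9, 152.6]
orientation: [2.312, 2.125, 0.003]
ft_force: [-0.7, -0.6, -1.4]
width: 30.2
grasp_force: 30.0
```

```bash
python3 -c "from h import *; rod('w5')"
```

```text
t 7.05 TCP [577.6  -9.9 152.6] F [-0.7 -0.6 -1.4] heading 4.83
x 12  y -22.3..24.8  mid 1.23  z -0.8 n116
x 28  y -4.1..3.5  mid -0.31  z -1.4 n136
x 36  y -4.0..3.5  mid -0.29  z -1.7 n207
x 44  y -4.0..3.4  mid -0.27  z -1.7 n219
x 52  y -3.9..3.4  mid -0.25  z -1.7 n224
x 60  y -3.8..3.3  mid -0.22  z -1.7 n226
x 68  y -4.2..3.8  mid -0.19  z -1.5 n256
x 76  y -4.1..3.7  mid -0.18  z -1.5 n266
x 84  y -4.0..3.7  mid -0.16  z -1.6 n287
x 92  y -3.9..3.6  mid -0.13  z -1.6 n288
x 100  y -5.0..3.2  mid -0.90  z -1.6 n320
x 108  y -9.7..0.7  mid -4.49  z -1.5 n389
first x [11. 11. 11. 11. 11. 11. 11. 11.]
ring y -10 top z -11.0 x [-3.1  5. ]
ring y -5 top z -13.9 x [-3.7  5. ]
ring y 0 top z -15.1 x [-3.6  4.7]
ring y 5 top z -14.5 x [-3.7  4.8]
ring y 10 top z -12.7 x [-3.6  4.7]
```

Call:
arm_command(rows=[0,0,0,0,-0.014,0.006,-1,0,0,0,0.07,-0.014,0.006,-1,0,0,0,0.14,-0.014,0.006,-1,0,0,0,0.2,-0.014,0.006,-1,0,0,0,0.25,-0.014,0.006,-1])

```text
t: 7.6
ee_pos: [577.1, 10.2, 150.4]
orientation: [-2.314, -2.125, 0.0]
ft_force: [0.6, -0.1, -0.5]
width: 30.4
grasp_force: 30.0
```

Call:
arm_command(rows=[0,0,0,0.03,0,0,-1,0,0,0,0.06,0,0,-1,0,0,0,0.09,0,0,-1,0,0,0,0.12,0,0,-1,0,0,0,0.15,0,0,-1])

```text
t: 8.1
ee_pos: [578.1, 21.7, 150.4]
orientation: [-2.314, -2.124, 0.0]
ft_force: [1.0, 0.3, 0.1]
width: 30.4
grasp_force: 30.0
```

```bash
python3 - <<'E'
from h import *
rod('w6')
s=load("w6")["im"][:,:,::-1]
cv2.imwrite("pics/e.png",cv2.resize(s[120:360,100:412],(780,600)))
E
```

```text
t 8.1 TCP [578.1  21.7 150.4] F [1.  0.3 0.1] heading 4.9
x 12  y -22.1..24.6  mid 1.23  z -3.0 n237
x 20  y -1.8..5.4  mid 1.80  z -3.9 n188
x 28  y -1.7..5.8  mid 2.04  z -3.8 n208
x 36  y -1.7..5.7  mid 2.03  z -3.8 n215
x 44  y -1.6..5.7  mid 2.02  z -3.9 n220
x 52  y -1.6..5.6  mid 2.00  z -3.9 n226
x 60  y -1.5..6.0  mid 2.23  z -3.7 n250
x 68  y -2.7..5.4  mid 1.35  z -3.8 n271
x 76  y -6.8..3.3  mid -1.78  z -3.9 n309
x 84  y -17.7..-1.4  mid -9.53  z -3.8 n478
x 92  y -32.2..-10.4  mid -21.30  z -3.8 n639
x 100  y -47.1..-24.9  mid -35.97  z -3.8 n692
x 108  y -62.0..-39.5  mid -50.75  z -3.8 n717
first x [11. 11. 11. 11. 11. 11. 11. 11.]
ring y -10 top z -10.8 x [-3.1  5.1]
ring y -5 top z -14.0 x [-3.4  4.9]
ring y 0 top z -14.9 x [-3.5  7.5]
ring y 5 top z -14.6 x [-3.7  7.3]
ring y 10 top z -12.8 x [-3.6  4.7]
```

View pics/e.png

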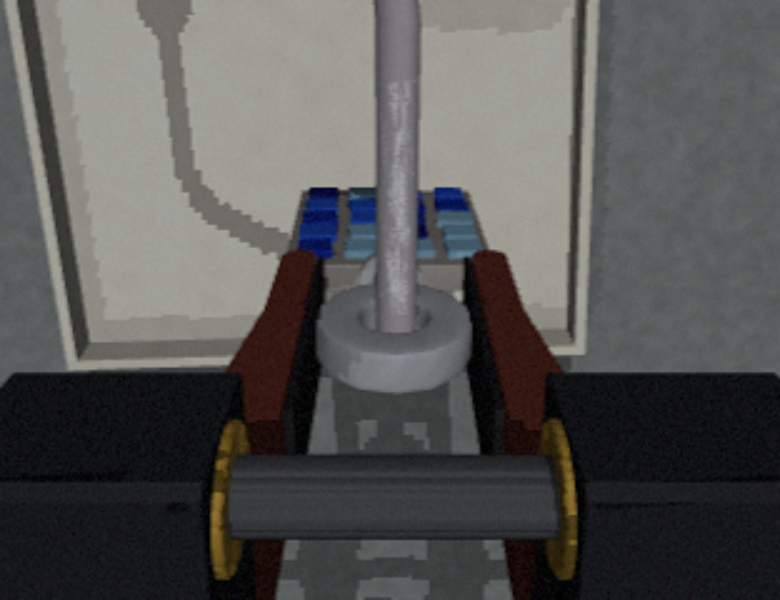

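The eye at (395,330) is now threaded on the free end, with the rod running cleanly through the bore. I'll centre it slightly and slide along the first straight.

Call:
arm_command(rows=[0,0,0,0.03,0.013,-0.012,-1,0,0,0,0.08,0.013,-0.012,-1,0,0,0,0.13,0.013,-0.012,-1,0,0,0,0.18,0.013,-0.012,-1,0,0,0,0.23,0.013,-0.012,-1])

```text
t: 8.65
ee_pos: [580.7, 40.2, 151.3]
orientation: [-2.314, -2.125, -0.0]
ft_force: [-0.2, -0.1, -0.1]
width: 30.1
grasp_force: 30.0
```

Call:
arm_command(rows=[0,0,0,0.05,0,0,-1,0,0,0,0.1,0,0,-1,0,0,0,0.15,0,0,-1,0,0,0,0.2,0,0,-1,0,0,0,0.24,0,0,-1])

```text
t: 9.15
ee_pos: [582.4, 59.3, 151.4]
orientation: [2.314, 2.125, 0.0]
ft_force: [0.1, 0.8, -0.9]
width: 30.5
grasp_force: 30.0
```

Call:
arm_command(rows=[0,0,0,0.05,0,0,-1,0,0,0,0.1,0,0,-1,0,0,0,0.14,0,0,-1,0,0,0,0.17,0,0,-1,0,0,0,0.17,0,0,-1])

```text
t: 9.65
ee_pos: [583.5, 72.8, 151.3]
orientation: [2.314, 2.125, 0.0]
ft_force: [0.6, 0.1, -1.0]
width: 30.7
grasp_force: 30.0
```

```bash
cat >> h.py <<'E'
def fitpath(A,h1,B,h2,off=0,r=30.):
    "world polyline: line thru A heading h1, line thru B heading h2 (deg from +y to +x), arc r; returns f(s): (pos,heading), s=0 at A's projection"
    t=lambda h:np.array([np.sin(np.radians(h)),np.cos(np.radians(h))])
    a,b=t(h1),t(h2); k=np.linalg.solve(np.c_[a,-b],np.array(B)-A); c=np.array(A)+k[0]*a
    T=r*np.tan(np.radians(abs(h2-h1))/2); Ls=k[0]-T; La=r*np.radians(abs(h2-h1)); sg=np.sign(h2-h1)
    def f(s):
        if s<Ls: return np.array(A)+s*a,h1
        if s<Ls+La:
            ph=(s-Ls)/r; h=h1+sg*np.degrees(ph); n=np.array([a[1],-a[0]])*sg
            return c-T*a+r*np.sin(ph)*a+r*(1-np.cos(ph))*n,h
        return c+(T+s-Ls-La)*b,h2
    return f,Ls,La,c
def rows(f,ss,pos,h,zc=0):
    "rows in tool units relative to pose pos(xy),heading h"
    x=np.array([np.sin(np.radians(h)),np.cos(np.radians(h))]); y=np.array([x[1],-x[0]])
    for s in ss:
        p,hh=f(s); d=(p-pos)/80; print("s %.0f: rz %.3f  x %.3f y %.3f"%(s,(hh-h)/180,d@x,d@y))
E
python3 -c "from h import *; rod('w7')"
```

```text
t 9.65 TCP [583.5  72.8 151.3] F [ 0.6  0.1 -1. ] heading 4.88
x 12  y -22.0..24.7  mid 1.34  z -2.0 n229
x 20  y -4.2..4.0  mid -0.12  z -2.8 n200
x 28  y -10.1..1.1  mid -4.51  z -2.8 n251
x 36  y -23.6..-4.9  mid -14.25  z -2.7 n409
x 44  y -37.6..-16.3  mid -26.93  z -2.7 n483
x 52  y -52.2..-31.2  mid -41.66  z -2.6 n514
x 60  y -66.7..-46.3  mid -56.48  z -2.7 n524
x 68  y -74.8..-60.6  mid -67.70  z -2.6 n417
x 76  y -79.0..-69.8  mid -74.39  z -2.5 n331
x 84  y -81.0..-73.7  mid -77.35  z -2.5 n337
x 92  y -81.6..-74.6  mid -78.11  z -2.5 n346
x 100  y -81.8..-74.8  mid -78.30  z -2.3 n358
x 108  y -82.2..-75.1  mid -78.61  z -2.5 n386
first x [11. 11. 11. 11. 11. 11. 11. 11.]
ring y -10 top z -10.9 x [-3.3  5.1]
ring y -5 top z -13.9 x [-3.3  5. ]
ring y 0 top z -15.1 x [-3.3  7.5]
ring y 5 top z -14.5 x [-3.6  7.2]
ring y 10 top z -12.9 x [-3.6  4.8]
```

```bash
python3 - <<'E'
from h import *
p=np.array([583.5,72.8]);h=4.88
x=np.array([np.sin(np.radians(h)),np.cos(np.radians(h))]); y=np.array([x[1],-x[0]])
B=p+51.4*x-42.6*y
f,Ls,La,c=fitpath(p+0.1*y,5.0,B,-56.7); print(Ls,La,c)
for k in range(4):
    s0=11*k if k else 0; q,hh=f(s0); print("call",k); rows(f,s0+np.array([2.2,4.4,6.6,8.8,11]),q if k else p,hh if k else h)
E
```

```text
10.341870502061205 32.306044454415044 [586.06274259 100.94491299]
call 0
s 2: rz 0.001  x 0.027 y 0.001
s 4: rz 0.001  x 0.055 y 0.001
s 7: rz 0.001  x 0.082 y 0.001
s 9: rz 0.001  x 0.110 y 0.001
s 11: rz -0.006  x 0.137 y 0.001
call 1
s 13: rz -0.023  x 0.027 y -0.001
s 15: rz -0.047  x 0.055 y -0.004
s 18: rz -0.070  x 0.082 y -0.009
s 20: rz -0.093  x 0.108 y -0.016
s 22: rz -0.117  x 0.134 y -0.025
call 2
s 24: rz -0.023  x 0.027 y -0.001
s 26: rz -0.047  x 0.055 y -0.004
s 29: rz -0.070  x 0.082 y -0.009
s 31: rz -0.093  x 0.108 y -0.016
s 33: rz -0.117  x 0.134 y -0.025
call 3
s 35: rz -0.023  x 0.027 y -0.001
s 37: rz -0.047  x 0.055 y -0.004
s 40: rz -0.070  x 0.082 y -0.009
s 42: rz -0.093  x 0.108 y -0.016
s 44: rz -0.102  x 0.135 y -0.025
```

Call:
arm_command(rows=[0,0,0,0.027,0,0,-1,0,0,0,0.055,0,0,-1,0,0,0,0.082,0,0,-1,0,0,0,0.11,0,0,-1,0,0,-0.006,0.137,0,0,-1])

```text
t: 10.2
ee_pos: [584.4, 83.6, 151.4]
orientation: [2.293, 2.147, 0.0]
ft_force: [-0.3, 0.2, -1.7]
width: 30.6
grasp_force: 30.0
```

Call:
arm_command(rows=[0,0,-0.023,0.027,-0.001,0,-1,0,0,-0.047,0.055,-0.004,0,-1,0,0,-0.07,0.082,-0.009,0,-1,0,0,-0.093,0.108,-0.016,0,-1,0,0,-0.117,0.134,-0.025,0,-1])

```text
t: 10.7
ee_pos: [583.1, 94.5, 151.4]
orientation: [-1.858, -2.533, 0.0]
ft_force: [0.1, -1.3, -0.3]
width: 30.2
grasp_force: 30.0
```

```bash
python3 -c "from h import *; rod('w8')"
```

```text
t 10.7 TCP [583.1  94.5 151.4] F [ 0.1 -1.3 -0.3] heading -17.47
x 12  y -9.9..20.3  mid 5.19  z -2.6 n141
x 20  y -11.9..-0.6  mid -6.24  z -2.7 n251
x 28  y -18.9..-6.7  mid -12.79  z -2.6 n276
x 36  y -25.0..-13.2  mid -19.11  z -2.7 n281
x 44  y -31.7..-19.6  mid -25.65  z -2.6 n302
x 52  y -38.1..-26.2  mid -32.17  z -2.7 n315
x 60  y -44.5..-32.8  mid -38.67  z -2.6 n329
x 68  y -48.3..-39.2  mid -43.76  z -2.6 n302
x 76  y -50.1..-42.7  mid -46.38  z -2.7 n275
x 84  y -50.0..-42.8  mid -46.39  z -2.6 n313
x 92  y -48.6..-40.0  mid -44.30  z -2.6 n332
x 100  y -45.8..-37.1  mid -41.44  z -2.7 n358
x 108  y -42.7..-34.0  mid -38.36  z -2.7 n377
first x [11.  11.  11.  11.1 11.1 11.1 11.1 11.1]
ring y -10 top z -11.1 x [-3.2  4.6]
ring y -5 top z -14.1 x [-3.9  4.6]
ring y 0 top z -15.2 x [-3.8  7.7]
ring y 5 top z -14.4 x [-3.9  6.4]
ring y 10 top z -12.9 x [-4.4  4.5]
```

Call:
arm_command(rows=[0,0,-0.023,0.027,-0.001,0,-1,0,0,-0.047,0.055,-0.004,0,-1,0,0,-0.07,0.082,-0.009,0,-1,0,0,-0.093,0.108,-0.016,0,-1,0,0,-0.117,0.134,-0.025,0,-1])

```text
t: 11.25
ee_pos: [578.0, 104.0, 151.3]
orientation: [-1.367, -2.829, 0.0]
ft_force: [-0.2, -0.0, -1.2]
width: 30.5
grasp_force: 30.0
```

Call:
arm_command(rows=[0,0,-0.023,0.027,-0.001,0,-1,0,0,-0.047,0.055,-0.004,0,-1,0,0,-0.07,0.082,-0.009,0,-1,0,0,-0.093,0.108,-0.016,0,-1,0,0,-0.1,0.135,-0.025,0,-1])

```text
t: 11.75
ee_pos: [569.8, 111.2, 151.4]
orientation: [0.909, 3.007, 0.0]
ft_force: [-0.3, 0.0, -1.4]
width: 30.3
grasp_force: 30.0
```

```bash
python3 -c "from h import *; rod('w9')"
```

```text
t 11.75 TCP [569.8 111.2 151.4] F [-0.3  0.  -1.4] heading -56.35
x 12  y -2.8..4.5  mid 0.82  z -2.9 n122
x 20  y -3.3..4.4  mid 0.57  z -2.8 n192
x 28  y -3.2..4.3  mid 0.56  z -2.8 n208
x 36  y -3.2..4.3  mid 0.56  z -2.9 n212
x 44  y -3.6..4.2  mid 0.34  z -2.8 n226
x 52  y -3.5..4.1  mid 0.32  z -2.8 n232
x 60  y -3.0..5.4  mid 1.21  z -2.8 n255
x 68  y -0.3..10.1  mid 4.90  z -2.9 n310
x 76  y 4.6..20.5  mid 12.56  z -2.8 n430
x 84  y 13.5..33.7  mid 23.57  z -2.9 n576
x 92  y 27.0..47.3  mid 37.14  z -2.9 n592
x 100  y 40.7..71.6  mid 56.18  z -2.8 n942
x 108  y 53.7..73.3  mid 63.54  z -3.9 n450
first x [11.  11.  11.1 11.1 11.1 11.1 11.3 11.3]
ring y -10 top z -11.6 x [-4.1  4.2]
ring y -5 top z -14.0 x [-4.3  4.1]
ring y 0 top z -15.4 x [-4.   7.7]
ring y 5 top z -14.2 x [-4.5  6.4]
ring y 10 top z -11.7 x [-4.5  4. ]
```

Call:
arm_command(rows=[0,0,0,0.05,0.002,0,-1,0,0,-0.003,0.1,0.002,0,-1,0,0,-0.003,0.15,0.002,0,-1,0,0,-0.003,0.2,0.002,0,-1,0,0,-0.003,0.25,0.002,0,-1])

```text
t: 12.3
ee_pos: [552.9, 122.6, 151.4]
orientation: [-0.897, -3.011, 0.0]
ft_force: [-0.0, 0.5, -0.4]
width: 30.3
grasp_force: 30.0
```

Call:
arm_command(rows=[0,0,0,0.05,0,0,-1,0,0,0,0.1,0,0,-1,0,0,0,0.15,0,0,-1,0,0,0,0.2,0,0,-1,0,0,0,0.25,0,0,-1])

```text
t: 12.8
ee_pos: [536.2, 133.5, 151.4]
orientation: [0.896, 3.011, 0.0]
ft_force: [0.8, -0.1, -1.8]
width: 30.2
grasp_force: 30.0
```

```bash
python3 -c "from h import *; rod('w10')"
```

```text
t 12.8 TCP [536.2 133.5 151.4] F [ 0.8 -0.1 -1.8] heading -56.85
x 12  y -3.3..4.5  mid 0.56  z -2.7 n127
x 20  y -2.8..5.4  mid 1.28  z -2.8 n196
x 28  y -0.0..10.1  mid 5.03  z -2.8 n239
x 36  y 4.7..20.6  mid 12.67  z -2.8 n347
x 44  y 13.8..34.2  mid 23.97  z -2.7 n454
x 52  y 27.7..47.9  mid 37.81  z -2.7 n480
x 60  y 41.3..71.4  mid 56.35  z -3.0 n679
x 68  y 54.5..76.1  mid 65.30  z -3.0 n320
x 76  y 58.4..83.8  mid 71.11  z -3.2 n686
x 84  y 80.7..82.8  mid 81.78  z 4.2 n6
first x [11.  11.1 11.1 11.1 11.1 11.2 11.2 11.3]
ring y -10 top z -11.6 x [-4.4  4.3]
ring y -5 top z -14.1 x [-4.2  4.1]
ring y 0 top z -15.2 x [-4.2  7.5]
ring y 5 top z -14.4 x [-4.2  5.3]
ring y 10 top z -12.0 x [-4.4  4. ]
```

Call:
arm_command(rows=[0,0,0,0.035,0.003,0,-1,0,0,0,0.07,0.003,0,-1,0,0,0,0.1,0.003,0,-1,0,0,0,0.135,0.003,0,-1,0,0,0,0.163,0.003,0,-1])

```text
t: 13.35
ee_pos: [525.5, 140.7, 151.3]
orientation: [-0.896, -3.011, 0.0]
ft_force: [0.3, -0.7, -1.0]
width: 30.4
grasp_force: 30.0
```

Call:
arm_command(rows=[0,0,0.023,0.027,0.001,0,-1,0,0,0.047,0.055,0.004,0,-1,0,0,0.07,0.082,0.009,0,-1,0,0,0.093,0.108,0.016,0,-1,0,0,0.117,0.134,0.025,0,-1])

```text
t: 13.85
ee_pos: [517.7, 148.3, 151.3]
orientation: [-1.436, -2.794, 0.0]
ft_force: [0.3, 0.1, -1.1]
width: 30.3
grasp_force: 30.0
```

```bash
python3 -c "from h import *; rod('w11')"
```

```text
t 13.85 TCP [517.7 148.3 151.3] F [ 0.3  0.1 -1.1] heading -35.61
x 12  y -0.9..7.4  mid 3.21  z -2.8 n143
x 20  y 2.0..13.4  mid 7.68  z -2.7 n254
x 28  y 8.1..19.9  mid 14.00  z -2.8 n268
x 36  y 14.3..26.2  mid 20.25  z -2.7 n280
x 44  y 20.8..32.3  mid 26.55  z -2.7 n295
x 52  y 27.1..39.1  mid 33.07  z -2.7 n314
x 60  y 33.6..51.7  mid 42.66  z -3.8 n398
x 68  y 34.3..51.6  mid 42.93  z -5.1 n338
x 76  y 38.6..57.1  mid 47.86  z -2.0 n384
x 84  y 52.0..57.4  mid 54.69  z 2.5 n59
first x [11.  11.  11.1 11.1 11.1 11.1 11.1 11.2]
ring y -10 top z -11.4 x [-4.1  4.3]
ring y -5 top z -14.2 x [-4.   4.4]
ring y 0 top z -15.2 x [-4.2  7.8]
ring y 5 top z -14.6 x [-4.2  7.5]
ring y 10 top z -12.6 x [-4.3  4.2]
```

Call:
arm_command(rows=[0,0,0.023,0.028,0.001,0,-1,0,0,0.047,0.056,0.004,0,-1,0,0,0.07,0.084,0.009,0,-1,0,0,0.093,0.11,0.016,0,-1,0,0,0.115,0.136,0.024,0,-1])

```text
t: 14.4
ee_pos: [513.0, 158.2, 151.4]
orientation: [1.912, 2.492, 0.0]
ft_force: [-0.2, -0.2, -1.1]
width: 30.7
grasp_force: 30.0
```

Call:
arm_command(rows=[0,0,0.023,0.027,0.001,0,-1,0,0,0.047,0.055,0.004,0,-1,0,0,0.07,0.082,0.009,0,-1,0,0,0.09,0.108,0.016,0,-1,0,0,0.097,0.135,0.024,0,-1])

```text
t: 14.9
ee_pos: [512.1, 169.1, 151.4]
orientation: [2.267, 2.175, 0.0]
ft_force: [0.3, -0.0, -1.2]
width: 30.0
grasp_force: 30.0
```

```bash
python3 - <<'E'
from h import *
rod('w12')
s=load("w12");d=s["d"];K=s["K"];v,u=np.mgrid[:384,:512];o=ctrl.get_obs()
C=np.stack([(u-K[0,2])/K[0,0]*d,(v-K[1,2])/K[1,1]*d,d],-1); Rm=R.from_rotvec(o["orientation"]).as_matrix()
L=(C@s["T"][:3,:3].T+s["T"][:3,3]-o["ee_pos"])@Rm
m=(d>0)&(L[...,2]<-5.5)&(L[...,2]>-14)&(abs(L[...,1])<14)&(L[...,0]>25)
print("collar x range",np.percentile(L[m][:,0],[0,1,3,10,90,99]),L[m].mean(0))
cv2.imwrite("pics/f.png",cv2.resize(s["im"][40:280,100:412,::-1],(780,600)))
E
```

```text
t 14.9 TCP [512.1 169.1 151.4] F [ 0.3 -0.  -1.2] heading 2.39
x 12  y -21.8..24.4  mid 1.29  z -2.1 n207
x 20  y -2.8..4.4  mid 0.84  z -2.9 n189
x 28  y -2.7..4.4  mid 0.86  z -2.9 n199
x 36  y -2.6..4.8  mid 1.09  z -2.8 n213
x 44  y -2.6..4.7  mid 1.09  z -2.9 n219
x 52  y -8.2..10.4  mid 1.12  z -4.2 n201
x 60  y -8.7..10.8  mid 1.06  z -5.2 n375
x 68  y -2.4..5.0  mid 1.31  z -2.8 n255
x 76  y -2.4..5.0  mid 1.32  z 0.5 n247
first x [11. 11. 11. 11. 11. 11. 11. 11.]
ring y -10 top z -10.9 x [-3.3  5. ]
ring y -5 top z -13.9 x [-3.5  4.9]
ring y 0 top z -15.1 x [-3.5  7.4]
ring y 5 top z -14.6 x [-3.5  6.9]
ring y 10 top z -12.6 x [-3.8  4.7]
collar x range [52.7 53.1 53.3 54.  62.  62.8] [58.1  1.1 -8.5]
```

View pics/f.png

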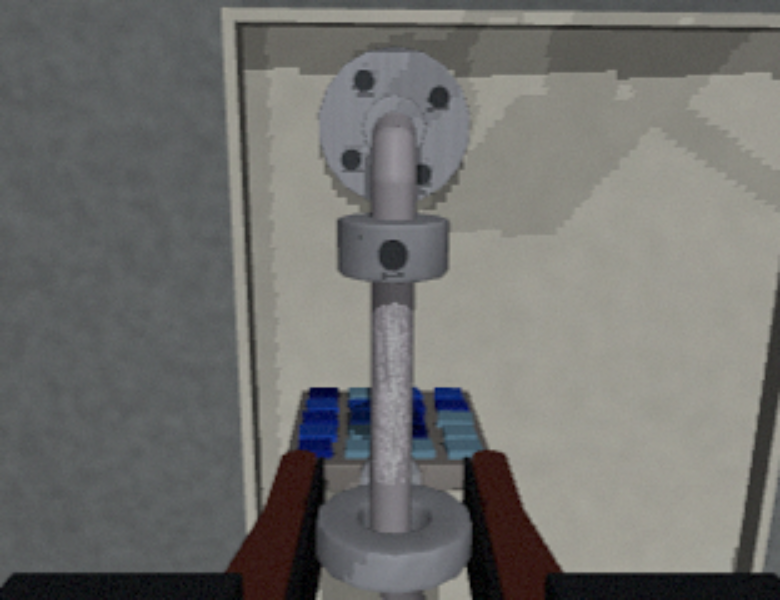

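The eye has rounded both bends. The collar face is about 48 mm ahead of the ring, near (393,280) in the picture, and the forces are at noise level. I'll slide on towards it.

Call:
arm_command(rows=[0,0,0,0.05,0,0,-1,0,0,0,0.1,0,0,-1,0,0,0,0.15,0,0,-1,0,0,0,0.2,0,0,-1,0,0,0,0.25,0,0,-1])

```text
t: 15.45
ee_pos: [512.9, 189.4, 151.3]
orientation: [2.267, 2.175, -0.0]
ft_force: [-0.1, 0.4, -1.2]
width: 30.5
grasp_force: 30.0
```

Call:
arm_command(rows=[0,0,0,0.05,0,0,-1,0,0,0,0.1,0,0,-1,0,0,0,0.15,0,0.005,-1,0,0,0,0.2,0,0.01,-1,0,0,0,0.25,0,0.012,-1])

```text
t: 15.95
ee_pos: [513.7, 209.3, 150.3]
orientation: [-2.267, -2.175, 0.0]
ft_force: [0.2, 0.1, -1.2]
width: 30.8
grasp_force: 30.0
```

Call:
arm_command(rows=[0,0,0,0.015,0,0,-1,0,0,0,0.03,0,0,-1,0,0,0,0.04,0,0.003,-1,0,0,0,0.05,0,0.006,-1,0,0,0,0.055,0,0.01,-1])

```text
t: 16.45
ee_pos: [513.9, 213.4, 149.6]
orientation: [2.267, 2.175, 0.0]
ft_force: [-0.0, -0.7, -0.9]
width: 30.2
grasp_force: 30.0
```

```bash
cat >> h.py <<'E'
def collar(f):
    s=load(f);d=s["d"];K=s["K"];v,u=np.mgrid[:384,:512];o=ctrl.get_obs()
    C=np.stack([(u-K[0,2])/K[0,0]*d,(v-K[1,2])/K[1,1]*d,d],-1); Rm=R.from_rotvec(o["orientation"]).as_matrix()
    L=(C@s["T"][:3,:3].T+s["T"][:3,3]-o["ee_pos"])@Rm
    m=(d>0)&(L[...,2]<-7.5)&(L[...,2]>-14)&(abs(L[...,1])<5)&(L[...,0]>4)
    h=np.sort(L[m][:,0]); print("collar-ish x",np.histogram(h,np.arange(3,30,1)))
E
python3 -c "from h import *; rod('w13'); collar('w13')"
```

```text
t 16.45 TCP [513.9 213.4 149.6] F [-0.  -0.7 -0.9] heading 2.38
x 12  y -21.7..24.5  mid 1.41  z -5.7 n258
x 20  y -7.8..10.1  mid 1.12  z -4.5 n507
x 28  y -2.7..4.8  mid 1.07  z -3.3 n232
x 36  y -1.8..4.4  mid 1.33  z 0.9 n107
first x [11. 11. 11. 11. 11. 11. 11. 11.]
ring y -10 top z -10.8 x [-3.1  5. ]
ring y -5 top z -14.1 x [-3.8  5. ]
ring y 0 top z -15.2 x [-3.8  5.5]
ring y 5 top z -14.7 x [-4.   4.8]
ring y 10 top z -12.7 x [-3.9  4.7]
collar-ish x (array([  0, 124,   2,   0,   1,   6,  35,  33,  35,  37,  51,  48,  49,
        49,  47,  82,  11,   0,   0,   0,   0,   0,   0,   0,   0,   0]), array([ 3,  4,  5,  6,  7,  8,  9, 10, 11, 12, 13, 14, 15, 16, 17, 18, 19,
       20, 21, 22, 23, 24, 25, 26, 27, 28, 29]))
```

Call:
arm_command(rows=[0,0,0,0.008,0,0,-1,0,0,0,0.016,0,0,-1,0,0,0,0.024,0,0,-1,0,0,0,0.032,0,0,-1,0,0,0,0.032,0,0,-1])

```text
t: 17.0
ee_pos: [514.1, 216.1, 149.6]
orientation: [2.267, 2.175, 0.0]
ft_force: [-0.5, -0.5, -0.8]
width: 30.4
grasp_force: 30.0
```

Call:
arm_command(rows=[0,0,0,0.005,0,0,-1,0,0,0,0.005,0,0,-1])

```text
t: 17.2
ee_pos: [514.0, 216.4, 149.6]
orientation: [2.267, 2.175, 0.0]
ft_force: [0.1, 0.5, -1.3]
width: 30.4
grasp_force: 30.0
```

Call:
arm_command(rows=[0,0,0,0.005,0,0,-1,0,0,0,0.005,0,0,-1])

```text
t: 17.4
ee_pos: [514.1, 216.8, 149.6]
orientation: [2.267, 2.175, 0.0]
ft_force: [0.1, -0.6, -0.8]
width: 30.0
grasp_force: 30.0
```

Call:
arm_command(rows=[0,0,0,0.004,0,0,-1,0,0,0,0.004,0,0,-1])

```text
t: 17.6
ee_pos: [514.1, 217.1, 149.6]
orientation: [2.267, 2.175, -0.0]
ft_force: [-0.3, -0.1, -1.1]
width: 30.3
grasp_force: 30.0
```

```bash
python3 -c "from h import *; print(ctrl.get_obs()['ft_force'])"
```

```text
[-0.30439483 -0.10498436 -1.08671184]
```

Call:
arm_command(rows=[0,0,0,0.004,0,0,-1,0,0,0,0.004,0,0,-1])

```text
t: 17.8
ee_pos: [514.1, 217.5, 149.6]
orientation: [-2.267, -2.175, -0.0]
ft_force: [0.9, -0.6, -0.7]
width: 30.3
grasp_force: 30.0
```

Call:
arm_command(rows=[0,0,0,0.003,0,0,-1,0,0,0,0.003,0,0,-1])

```text
t: 18.0
ee_pos: [514.1, 217.7, 149.6]
orientation: [2.267, 2.175, 0.0]
ft_force: [-0.2, 0.6, -0.8]
width: 30.5
grasp_force: 30.0
```

Call:
arm_command(rows=[0,0,0,0.004,0,0,-1,0,0,0,0.004,0,0,-1])

```text
t: 18.2
ee_pos: [514.1, 217.8, 149.6]
orientation: [2.267, 2.175, -0.0]
ft_force: [0.9, -1.4, -1.0]
width: 30.5
grasp_force: 30.0
```

```bash
python3 -c "from h import *; rod('w14'); collar('w14')" | grep -E "t |ring|collar|\["
```

```text
t 18.2 TCP [514.1 217.8 149.6] F [ 0.9 -1.4 -1. ] heading 2.37
first x [11. 11. 11. 11. 11. 11. 11. 11.]
ring y -10 top z -10.8 x [-3.5  5.1]
ring y -5 top z -13.8 x [-3.7  7.6]
ring y 0 top z -15.1 x [-3.6  7.5]
ring y 5 top z -14.4 x [-3.9  7.8]
ring y 10 top z -13.0 x [-4.1  7.6]
collar-ish x (array([ 0, 86, 44, 27, 35, 38, 46, 44, 58, 43, 51, 79,  1,  0,  0,  0,  0,
        0,  0,  0,  0,  0,  0,  0,  0,  0]), array([ 3,  4,  5,  6,  7,  8,  9, 10, 11, 12, 13, 14, 15, 16, 17, 18, 19,
```

Call:
arm_command(rows=[0,0,0,0.004,0,0,-1,0,0,0,0.004,0,0,-1])

```text
t: 18.45
ee_pos: [514.1, 217.8, 149.6]
orientation: [2.266, 2.175, -0.001]
ft_force: [0.3, -4.8, 0.3]
width: 30.4
grasp_force: 30.0
```

Call:
arm_command(rows=[0,0,0,-0.002,0,0.003,-1,0,0,0,-0.002,0,0.005,-1,0,0,0,-0.002,0,0.005,-1])

```text
t: 18.75
ee_pos: [514.1, 217.9, 149.4]
orientation: [2.267, 2.175, -0.001]
ft_force: [-0.7, -7.2, 2.0]
width: 30.1
grasp_force: 30.0
```

Call:
arm_command(rows=[0,0,0,-0.005,0,-0.001,-1,0,0,0,-0.005,0,-0.001,-1])

```text
t: 18.95
ee_pos: [514.1, 217.8, 149.4]
orientation: [-2.267, -2.175, -0.0]
ft_force: [-0.5, -2.0, 1.8]
width: 30.3
grasp_force: 30.0
```

Home against the collar at a light 2 N, with the rod taking the weight. I'll release it gently now.

Call:
arm_command(rows=[0,0,0,0,0,0,-0.26,0,0,0,0,0,0,-0.22,0,0,0,0,0,0,-0.18,0,0,0,0,0,0,-0.1,0,0,0,0,0,0,0])

```text
t: 19.45
ee_pos: [514.1, 217.8, 149.3]
orientation: [-2.267, -2.175, -0.0]
ft_force: [-0.3, 0.5, -0.2]
width: 42.5
grasp_force: 0.0
```

Call:
arm_command(rows=[0,0,0,0,0,0,0.1,0,0,0,0,0,0,0.2,0,0,0,0,0,0,0.3,0,0,0,0,0,0,0.3,0,0,0,0,0,0,0.3])

```text
t: 19.95
ee_pos: [514.1, 217.7, 149.3]
orientation: [-2.267, -2.175, 0.0]
ft_force: [-0.4, 0.1, -0.2]
width: 57.2
grasp_force: 0.0
```

```bash
python3 - <<'E'
from h import *
rod('w15'); collar('w15'); shot("side","s15"); shot("scene","c15")
c=lambda f,P,k: (lambda u,v: cv2.resize(load(f)["im"][v-int(30*k):v+int(30*k),u-int(40*k):u+int(40*k),::-1],(400,300),interpolation=cv2.INTER_CUBIC))(*proj(f,P).astype(int))
w=cv2.resize(load("w15")["im"][100:340,96:416,::-1],(400,300))
cv2.imwrite("pics/g.png",np.vstack([np.hstack([w,c("s15",[514,216,130],1.3)]),np.hstack([c("c15",[514,216,130],1.3),c("c15",[540,120,130],2)])]))
E
```

```text
t 19.95 TCP [514.1 217.7 149.3] F [-0.4  0.1 -0.2] heading 2.38
x 12  y -34.9..36.0  mid 0.51  z -5.1 n564
x 20  y -2.7..4.9  mid 1.07  z -4.7 n213
x 28  y -2.2..4.9  mid 1.32  z -0.9 n246
first x [11. 11. 11. 11. 11. 11. 11. 11.]
ring y -10 top z -10.6 x [-3.2  6.2]
ring y -5 top z -14.0 x [-3.6  7.5]
ring y 0 top z -15.2 x [-3.6  7.1]
ring y 5 top z -15.0 x [-3.9  7.5]
ring y 10 top z -13.1 x [-3.9  7.6]
collar-ish x (array([ 0, 85, 34, 32, 29, 49, 40, 45, 55, 49, 52, 73,  2,  0,  0,  0,  0,
        0,  0,  0,  0,  0,  0,  0,  0,  0]), array([ 3,  4,  5,  6,  7,  8,  9, 10, 11, 12, 13, 14, 15, 16, 17, 18, 19,
       20, 21, 22, 23, 24, 25, 26, 27, 28, 29]))
```

View pics/g.png

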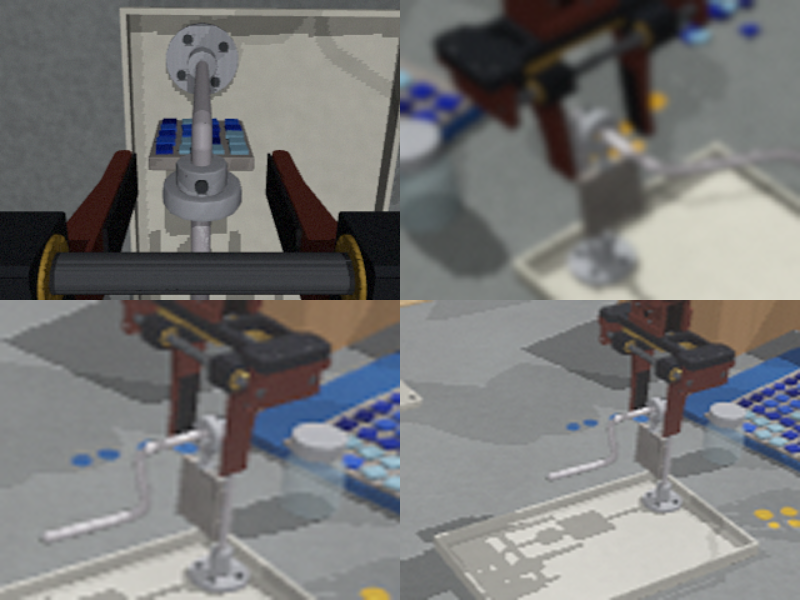

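The sample is released and hangs upright with its ring against the collar at (200,195), the fingers clear on both sides and the rod unbent. I'll retract straight up.

Call:
arm_command(rows=[0,0,0,0,0,-0.1,0.3,0,0,0,0,0,-0.3,0.3,0,0,0,0,0,-0.5,0.3,0,0,0,0,0,-0.75,0.3,0,0,0,0,0,-1,0.3])

```text
t: 20.6
ee_pos: [514.0, 217.7, 230.5]
orientation: [2.267, 2.175, 0.0]
ft_force: [0.0, 1.1, 0.3]
width: 57.1
grasp_force: 0.0
```

Call:
arm_command(rows=[0,0,0,0,0,-0.4,0.3,0,0,0,0,0,-0.8,0.3,0,0,0,0,0,-0.9,0.3,0,0,0,0,0,-0.9,0.3,0,0,0,0,0,-0.9,0.3])

```text
t: 21.1
ee_pos: [513.5, 217.5, 300.3]
orientation: [-2.267, -2.175, 0.002]
ft_force: [-0.2, -0.3, -0.5]
width: 57.0
grasp_force: 0.0
```

```bash
python3 - <<'E'
from h import *
np.set_printoptions(precision=1,suppress=True)
shot("wrist","w16"); s=load("w16");d=s["d"];K=s["K"];v,u=np.mgrid[:384,:512]
W=np.stack([(u-K[0,2])/K[0,0]*d,(v-K[1,2])/K[1,1]*d,d],-1)@s["T"][:3,:3].T+s["T"][:3,3]
m=(d>0)&(abs(W[...,0]-515)<20)&(W[...,1]>195)&(W[...,1]<250)&(W[...,2]>140)&(W[...,2]<175)
for y in range(200,240,2):
    q=W[m&(abs(W[...,1]-y)<1)]
    if len(q): print(y,q[:,0].min(),q[:,0].max(),q[:,2].max())
print(ctrl.get_obs()["ee_pos"])
E
```

```text
200 510.7743291253419 518.4503777668873 156.0452475969957
202 510.8763290906183 518.5258694499934 156.10237772991934
204 510.93961216207515 518.5998307946104 155.92222143744902
206 511.02129749477734 518.6730494084646 156.18782848307575
208 511.16271628930997 518.749639431375 155.70939613613916
210 511.18746988887904 518.7844038722508 155.68629589492417
212 520.6285222273837 520.6285222273837 161.1938151378128
214 502.1455313714392 531.3256557621409 164.00454426981048
216 500.2089954896253 531.2864206362528 164.95428403472442
218 500.2722019982655 531.4142485692643 164.57468238451463
220 500.3210445688999 531.458065776813 164.45822628459064
222 501.25484898789773 529.7595391871135 164.63497187819502
224 506.2347752507452 524.8635150222709 162.8850523129119
226 506.37486329958017 524.9259360825201 162.92761964417235
228 506.4661047464326 525.0508258816333 163.300145690078
230 506.5532591573455 526.0757878353605 163.12980067209355
232 506.6502509659691 525.1508986578542 161.53232678713226
234 512.2781641424342 519.7194766104341 156.2145713038695
236 513.3431407939462 519.787558596042 155.48623743877647
238 513.4084415617908 519.8650606013306 155.45509278192344
[513.2 217.4 299.7]
```

The ring (y ≈ 213–222) sits directly against the collar (y ≈ 223–233), and the rod is where it was measured before.

```bash
python3 -c "from h import *; print(ctrl.close_job())"
```

```text
the job is handed in; nothing more can be done
None
```

The sample hangs at rest by its eye against the stop collar and the rod looks unbent; the arm was clear when I handed in at about 21 s, and the hand-in returned no verdict.

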